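Clip the probe thermometer onto the baking dish

ROBOT

A 6-joint arm with a two-finger parallel gripper is mounted at the origin on the work surface; the furniture and walls round the work are solid. World frame = base frame: x ahead of the robot, y to its left, z up, the work surface at z = 0. Lengths are in m, angles in rad, forces in N, time in s.
With the tool pointing down it reaches from about 0.325 to 0.775 m from the base axis. Payload 5.5 kg.
Tool frame: the origin (TCP) lies midway between the tips of the shut fingers; the grasp point (between the pads) lies 19 mm behind it; x points along the fingers, y is the direction in which the jaws open and shut, and the axes are right-handed (so a half turn about x gives the same grasp; the last joint's range is limited). The gripper opens to 85 mm and grips with 20 to 120 N. Pads are 22 mm wide; open, the fingers measure 114 mm over their backs; the gripper's body (76 mm by 85 mm) begins 54 mm behind the grasp point. The pads swing forward as they close: fully open they stand 13 mm farther back than shut.
Start: joints at [1.158, 0.091, 1.231, -0, 1.82, -0.057], TCP at [0.209, 0.562, 0.231] pointing down, gripper open.
Joint ranges: [-2.87, 2.87], [-0.86, 2.18], [0.17, 2.46], [-1.51, 4.65], [0.06, 2.69], [-2.65, 2.65]. Speed limits (rad/s): [2.57, 2.57, 3.01, 3.14, 3.14, 3.14].

INTERFACE

Orientations are given as a unit quaternion [w, x, y, z].
In Python, from cell import robot gives the robot as it stands. The module is installed in compiled form; this text tells all that it offers.
- The arm moves only by the tool play_rows, never from a script. Its argument "series" is a list of rows, each a list of 3 entries, a list of its own where there are three numbers: the turn, a rotation vector about the tool's x, y, z in degrees, then the shift along the tool's x, y, z in cm, then the finger opening in cm, from 0 to 8.54. In form: [[[wx, wy, wz], [dx, dy, dz], jaw], ...]. A call has 1 to 10 rows; each row shifts and turns the commanded pose from where the row before left it, along the tool's axes as they then stand; what a row does not reach is not made up. A row lasts 1/10 s, in which the tool goes at most 50 mm and 8.59 degrees, less where a joint would pass 70% of its speed; a pose out of reach is approached as far as the arm can. A call is refused whole if a number of a shift passes 5 or a number of a turn 8.59, either way. A call with a gripper value outside its range is refused whole. The fingers move at their own pace and stop on an object; "newtons" is the grip in N (left out, the last holds). Time passes only in rows, so rows that do not move let the fingers close. It gives the time, the measured TCP pose, the force and the opening at its end, in the units of the state.
- robot.observe(): the state, without advancing time (a new reading comes with each control period).
- robot.snapshot(name): name is "side" or "top" or "wrist"; returns a dict with "pixels" (384x512x3 uint8, red, green, blue), "fx", "fy", "cx", "cy" (pixels), "R" (3x3) and "t" (3): a world point X has camera coordinates R X + t; the wrist camera has in their place "T_tool_cam" (4x4, takes a point from camera to tool coordinates, whose origin is the TCP and whose axes are the tool frame's). Camera axes: x right, y down, z forward; pixel columns grow to the right and rows downward; lengths in m; the calibration is good to about 2 mm. A picture is of the moment at which its call begins: read the wrist's pose just before it. There is no depth.
- robot.sign_off(): hands the job in, once; it reports no verdict.
The state is a dict: "t": time; "joint_pos": joint angles; "dq": joint speeds; "effort": joint torques, N m; "ee_pos": TCP position; "tcp_rot": TCP orientation; "force": force on the tool from outside, world axes, zero at the start; "ft_torque": the same for the moment, N m; "width": finger opening in m.
Only numpy, scipy, OpenCV 4.12 (cv2) and the standard library are available. Lean on these libraries where they do the work, as an engineer would, in place of code of your own. Each camera call takes 0.05 s, during which the arm holds its last target. There are 200 camera calls.

TASK

Squeeze the red handles of the spring-clip thermometer to take it off its wooden rest, and clip it upright over the wall of the blue baking dish that faces the robot, somewhere on the middle part of that wall, with both jaws gripping the wall well down and the steel probe hanging inside the dish. Let go and leave the dish and the jars and tins around it where they are.

Things in the scene. Friction and masses are not known exactly. Their poses are not given: they have to be found in the camera images.
- clip: Spring-clip thermometer, 107 mm tall without probe, 0.12 kg. Origin: middle of the steel pivot pin (radius 7 mm). z up, red handles above, jaws below; x is the way handles are squeezed and jaws open, +x on the probe's side; y along the pin. Starts clipped upright on the rest's plate, origin 26 mm above the plate's top edge, axes parallel to the rest's.
- handles (a point): Midway between the two red handle rolls, 42 mm above the clip's origin. Rolls: radius 8 mm, 30 mm long along y, 56 mm across the outside (along x) on an 8 mm edge, about 30 mm squeezed to the stop, when they rise some 6 mm relative to the pin. Squeezing takes about 8 N, 13 N at the stop: grip the rolls from above, fingers closing along x.
- jaws (a point): Midway between the two black rubber jaw pads, 43 mm below the clip's origin. The pads are 28 mm wide (y) and reach from 30 to 57 mm below the origin; squeezed to the stop they stand 25 to 40 mm apart.
- clip_far (a joint): Angle of the probe-side half of the clip (the other half mirrors it): 0 when gripping an 8 mm edge, -0.09 fully shut and empty, 0.30 squeezed right open. Sprung shut, 0.8 N m/rad, about 8 N at each pad on an 8 mm edge.
- probe_tip (a point): Lower end of the steel probe, 98 mm below the clip's origin at x = +22 mm. The probe is straight, 5 mm thick, and hangs from a white head with a dark screen (x 12 to 30 mm, top level with the pin) on the +x jaw; squeezing swings both outward with that jaw by 0.3 rad.
- rest: Pale wooden rest, fixed to the worktop. Origin: centre of the foot's underside. Foot 110 mm (x) by 90 mm (y) by 12 mm; from its middle rises an upright plate, 8 mm thick (x), 70 mm wide (y), top edge 120 mm above the worktop. At the start the clip's axes are parallel to the rest's.
- dish: Deep blue stoneware baking dish, 2.5 kg, open on top: 140 mm (x) by 200 mm (y) by 110 mm high, with walls and floor 8 mm thick and a lug on each y end. Origin: centre of its underside; z up. The wall that faces the robot is the long one at -x; its middle plane is at x = -66 mm.
- near_rim (a point): Middle of the top edge of the dish's wall that faces the robot (110 mm above the worktop).
- spice_jar: Glass spice jar with a red cap, 46 mm wide, 109 mm tall; bystander. Origin at its underside.
- mill: Glass salt shaker with a grey top, 44 mm wide, 90 mm tall; bystander. Origin at its underside.
- tin: Food tin, 58 mm wide, 72 mm tall; bystander. Origin at its underside.

How it is judged:
At the end, for the whole second after the job is handed in: The jaws hold the robot-side dish wall (joint -0.05 to 0.06, force over 2 N); the pin is within 12 mm of its middle plane, 75 mm of its middle, 2 to 44 mm above the rim; upright within 0.25 rad, square within 0.35 rad; probe inside, tip 20 mm or more below the rim; clip at rest (x of clip in the frame of dish between -0.078 and -0.054 m and y of clip in the frame of dish between -0.075 and 0.075 m and z of clip in the frame of dish between 0.112 and 0.154 m and x of probe_tip in the frame of dish above -0.06 m and z of probe_tip in the frame of dish below 0.09 m and value of joint clip_far between -0.05 and 0.06 rad and contact force between clip and dish above 2 N and angle between clip's own z axis and vertical below 0.25 rad and angle between the x axis of clip and the x axis of dish, either way round below 0.35 rad and linear speed of clip below 0.03 m/s); the robot touches nothing.
It fails at once if the dish is pushed more than 40 mm (distance of dish from where it was at the start of the episode above 0.04 m).
It fails at once if a bystander is moved more than 40 mm (distance of any of spice_jar, mill, tin from where it was at the start of the episode above 0.04 m).
It also fails if it takes over 40 s, if anything falls off the work surface, if the arm or the gripper's body presses on something with over 40 N, if the wrist force passes 120 N, or if a joint passes its speed limit or range.

## Working session

There is one attempt and no reset: what is moved stays moved. The work goes in short steps, Python scripts to look and compute and a tool call to move; the robot and the scene stay as the last step left them, time stands still between calls to the robot, and variables do not carry over. Pictures are saved under pics/ and viewed, about 8 in all and at most 12, crops included, and the job is handed in when it is done.

Besides the shell and the picture viewer there is one more tool, called in YAML: its name, and indented under it one key for each argument. play_rows: Moves the arm, as the interface text tells. Its arguments: {"type":"object","properties":{"series":{"type":"array","items":{"type":"array"}},"newtons":{"type":"number"}},"required":["series"]}

```bash
mkdir -p pics; cat > h.py <<'E'
import numpy as np, cv2
from cell import robot
def snap(n,f):
    s=robot.snapshot(n); cv2.imwrite(f'pics/{f}.png',s['pixels'][:,:,::-1]); np.save(f'pics/{f}.npy',s,allow_pickle=True); return s
def load(f): return np.load(f'pics/{f}.npy',allow_pickle=True).item()
def ray(s,u,v):
    R=np.array(s['R']);t=np.array(s['t']); d=R.T@np.array([(u-s['cx'])/s['fx'],(v-s['cy'])/s['fy'],1]); return -R.T@t,d
def onz(s,u,v,z):
    o,d=ray(s,u,v); return o+d*(z-o[2])/d[2]
def proj(s,X):
    c=np.array(s['R'])@np.array(X)+np.array(s['t']); return [s['fx']*c[0]/c[2]+s['cx'],s['fy']*c[1]/c[2]+s['cy']]
E
python3 - <<'E'
from h import *
print(robot.observe())
a=snap('side','s0');b=snap('top','t0')
for s in(a,b): print(s['fx'],s['cx'],s['cy'],np.round(s['R'],3).tolist(),-np.array(s['R']).T@s['t'])
E
```

```text
{'t': 0.0, 'joint_pos': array([ 1.15826235e+00,  9.19121946e-02,  1.23187808e+00,  5.89634867e-06,
        1.81981244e+00, -5.66799854e-02]), 'dq': array([-8.46686734e-04,  9.42794702e-05,  2.93498794e-05, -1.27892928e-03,
        1.89659019e-03, -4.29359187e-04]), 'effort': array([-1.19717763e-03, -4.58742070e+01, -4.18010545e+01, -1.75981359e-04,
        1.21572328e-02,  5.39186445e-06]), 'ee_pos': array([0.20891042, 0.56215619, 0.23012335]), 'tcp_rot': array([ 0.69577605,  0.12445931,  0.69611039, -0.12584076]), 'force': array([-0.29112427,  0.44740284,  0.92517019]), 'ft_torque': array([-0.00729919, -0.02729895,  0.03224616]), 'width': 0.08533756798182074}
384.5417527864461 255.64584120333024 191.381799941002 [[-0.996, -0.091, -0.014], [-0.022, 0.383, -0.924], [0.089, -0.919, -0.383]] [0.30383561 1.31567606 0.62304138]
458.8712825794978 259.5984696159577 190.59875451447138 [[0.041, -0.999, 0.003], [-0.979, -0.041, -0.201], [0.201, 0.005, -0.98]] [0.13183446 0.09884819 1.44033693]
```

View pics/s0.png

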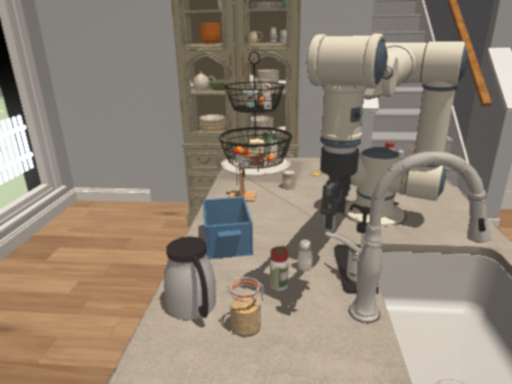

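View pics/t0.png

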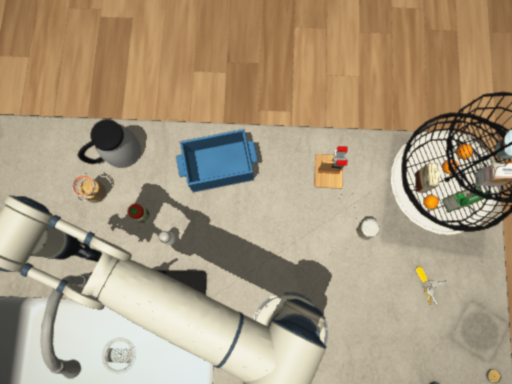

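The side view shows the dish at about (228,227), the spice jar at (279,268) and the salt shaker at (305,254). The rest is hidden behind the dish at about (240,190). The top view shows the dish at (218,160), the rest at (330,170), the red handles at (341,156) and the tin at (369,227).

```bash
python3 - <<'E'
from h import *
s=load('t0'); im=s['pixels'][:,:,::-1].copy()
hsv=cv2.cvtColor(im,cv2.COLOR_BGR2HSV)
m=cv2.inRange(hsv,(95,90,40),(120,255,255)); m[:, :160]=0;m[:,280:]=0
m=cv2.morphologyEx(m,cv2.MORPH_CLOSE,np.ones((5,5)))
c=max(cv2.findContours(m,0,1)[0],key=cv2.contourArea)
print('dish hull',[(p,np.round(onz(s,*p,.11)[:2],3).tolist()) for p in cv2.approxPolyDP(cv2.convexHull(c),2,True)[:,0].tolist()])
m=cv2.inRange(hsv,(0,150,90),(6,255,255))|cv2.inRange(hsv,(174,150,90),(180,255,255)); m[:,:315]=0;m[:,370:]=0
for c in cv2.findContours(m,0,1)[0]:
    if cv2.contourArea(c)>8:
        r=cv2.minAreaRect(c); print('red',r,[np.round(onz(s,*p,.196)[:2],3).tolist() for p in cv2.boxPoints(r)], onz(s,*r[0],.188))
a=cv2.resize(im[110:230,290:400],None,fx=5,fy=5,interpolation=2)
cv2.imwrite('pics/c1.png',a)
a=cv2.resize(im[115:205,165:270],None,fx=7,fy=6,interpolation=2)
cv2.imwrite('pics/c2.png',a)
E
```

```text
dish hull [([243, 130], [0.591, 0.164]), ([254, 145], [0.545, 0.128]), ([257, 159], [0.501, 0.118]), ([252, 178], [0.442, 0.13]), ([193, 190], [0.398, 0.303]), ([179, 173], [0.448, 0.348]), ([177, 156], [0.5, 0.358]), ([181, 142], [0.545, 0.349])]
red ((341.5, 162.5), (5.0, 9.0), 90.0) [[0.484, -0.108], [0.485, -0.134], [0.47, -0.134], [0.469, -0.108]] [ 0.4793813  -0.12235565  0.188     ]
red ((342.0, 149.0), (4.0, 10.0), 90.0) [[0.522, -0.108], [0.523, -0.136], [0.511, -0.136], [0.51, -0.108]] [ 0.51911292 -0.12356201  0.188     ]
```

View pics/c1.png

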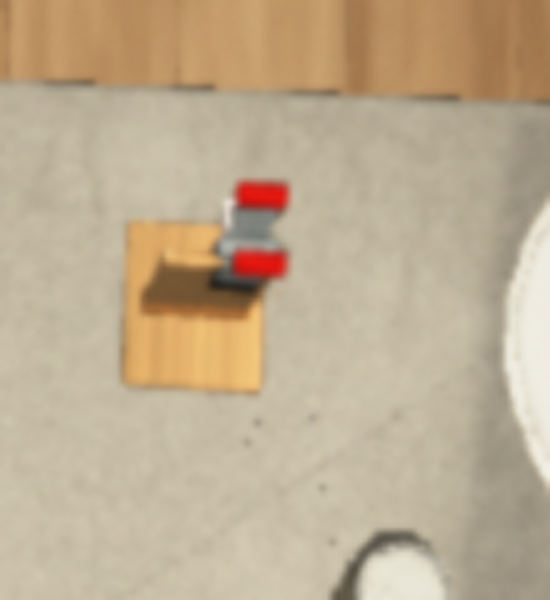

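View pics/c2.png

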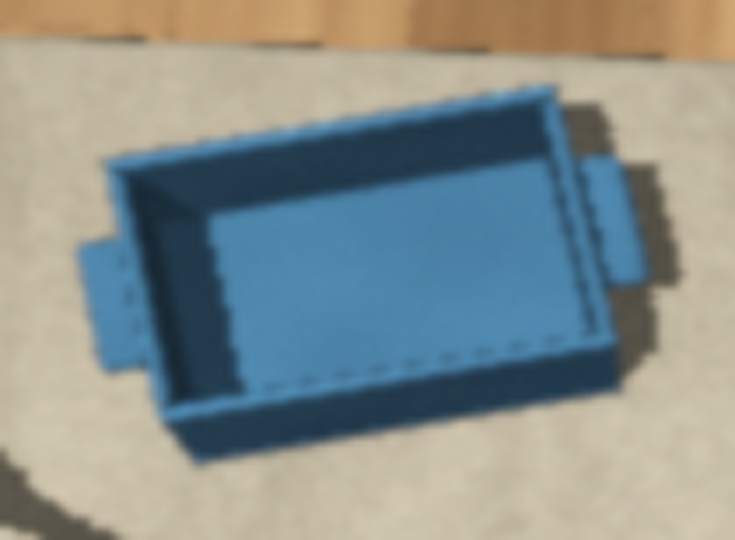

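Crop 1 shows a white head at (228,212) on the far (+x world) half of the clip. In crop 2 the rim corners are at (107,160), (557,88), (160,418) and (612,342).

```bash
cat >> h.py <<'E'
def quatR(q):
    from scipy.spatial.transform import Rotation as Ro
    return Ro.from_quat([q[1],q[2],q[3],q[0]]).as_matrix()
E
python3 - <<'E'
from h import *
s=load('t0')
f=lambda x,y:(165+(x+.5)/7-.5,115+(y+.5)/6-.5)
P=[onz(s,*f(*p),.11)[:2] for p in[(107,160),(557,88),(612,342),(160,418)]]
for p in P: print(p)
ctr=np.mean(P,0); print('ctr',ctr,'sizes',[np.linalg.norm(P[i]-P[i-1]) for i in range(4)])
for i,j in((0,1),(3,2),(3,0),(2,1)):
    d=P[j]-P[i]; print(np.degrees(np.arctan2(d[1],d[0])))
g=lambda x,y:(290+(x+.5)/5-.5,110+(y+.5)/5-.5)
for p in[(127,222),(124,385),(260,393)]: print('foot',onz(s,*g(*p),.012)[:2])
for n,h,x,y in[('head+',.14,.53,-.123),('head-',.14,.478,-.123),('pin',.146,.5,-.123)]:
    u=proj(s,(x,y,h)); print(n,[(u[0]-290)*5,(u[1]-110)*5])
u=onz(s,*g(228,212),.14);print(u)
print('tin',onz(s,369,227,.072))
print('jar',onz(s,137,211,.109),'mill',onz(s,166,237,.09))
E
```

```text
[0.54690131 0.35298857]
[0.59319765 0.16057842]
[0.46171517 0.13078152]
[0.41500809 0.32042422]
ctr [0.50420555 0.24119318] sizes [np.float64(0.1358538124111254), np.float64(0.19790154199986995), np.float64(0.13481653385669787), np.float64(0.1953097650353045)]
-76.47107290678419
-76.16399853838874
13.868919068422324
12.768837327934024
foot [ 0.55303148 -0.06767082]
foot [ 0.44518843 -0.0675923 ]
foot [ 0.44361374 -0.15421677]
head+ [np.float64(244.5522549091396), np.float64(200.82007428684605)]
head- [np.float64(243.9729357029421), np.float64(286.24149101521255)]
pin [np.float64(245.9898741021584), np.float64(247.2050445549823)]
[ 0.52391278 -0.11211146  0.14      ]
tin [ 0.31502378 -0.22633648  0.072     ]
jar [0.32888688 0.46241211 0.109     ] mill [0.25814426 0.37512235 0.09      ]
```

play_rows:
  series:
    - [[8.5,0,0],[-0.9,0,0],8.5]
    - [[8.5,0,0],[-0.9,0,0],8.5]
    - [[8.5,0,0],[-0.9,0,0],8.5]
    - [[8.5,0,0],[-0.9,0,0],8.5]
    - [[8.5,0,0],[-0.9,0,0],8.5]
    - [[8.5,0,0],[-0.9,0,0],8.5]
    - [[8.5,0,0],[-0.9,0,0],8.5]
    - [[8.5,0,0],[-0.9,0,0],8.5]
    - [[1.6,0,0],[0,0,0],8.5]

```text
t: 1.0
ee_pos: [0.2091, 0.5627, 0.3043]
tcp_rot: [0.499, 0.501, 0.5, -0.5]
force: [-0.7, 0.2, 0.6]
width: 0.0852
```

play_rows:
  series:
    - [[0,0,0],[0,1.9,4.3],8.5]
    - [[0,0,0],[0,1.9,4.3],8.5]
    - [[0,0,0],[0,1.9,4.3],8.5]
    - [[0,0,0],[0,1.9,4.3],8.5]
    - [[0,0,0],[0,1.9,4.3],8.5]
    - [[0,0,0],[0,1.9,4.3],8.5]
    - [[0,0,0],[0,1.9,4.3],8.5]
    - [[0,0,0],[0,1.9,4.3],8.5]
    - [[0,0,0],[0,1.9,4.3],8.5]
    - [[0,0,0],[0,0,0],8.5]

```text
t: 2.0
ee_pos: [0.3817, 0.1709, 0.3024]
tcp_rot: [-0.499, -0.501, -0.498, 0.502]
force: [-0.2, 0.3, -0.7]
width: 0.0847
```

play_rows:
  series:
    - [[0,0,0],[0,1.7,4.2],8.5]
    - [[0,0,0],[0,1.7,4.2],8.5]
    - [[0,0,0],[0,1.7,4.2],8.5]
    - [[0,0,0],[0,1.7,4.2],8.5]
    - [[0,0,0],[0,1.7,4.2],8.5]
    - [[0,0,0],[0,1.7,4.2],8.5]
    - [[0,0,0],[0,1.5,4.2],8.5]
    - [[0,0,0],[0,0,0],8.5]
    - [[0,0,0],[0,0,0],8.5]

```text
t: 2.9
ee_pos: [0.4973, -0.1185, 0.302]
tcp_rot: [0.499, 0.5, 0.501, -0.5]
force: [0.4, 0.5, 1.1]
width: 0.0848
```

```bash
cat >> h.py <<'E'
def wsnap(f):
    o=robot.observe(); s=robot.snapshot('wrist'); T=np.eye(4);T[:3,:3]=quatR(o['tcp_rot']);T[:3,3]=o['ee_pos']
    C=T@np.array(s['T_tool_cam']); s['R']=C[:3,:3].T; s['t']=-C[:3,:3].T@C[:3,3]
    cv2.imwrite(f'pics/{f}.png',s['pixels'][:,:,::-1]); np.save(f'pics/{f}.npy',s,allow_pickle=True); return s
def reds(s,z,lo=60):
    hsv=cv2.cvtColor(s['pixels'][:,:,::-1].copy(),cv2.COLOR_BGR2HSV)
    m=cv2.inRange(hsv,(0,150,70),(6,255,255))|cv2.inRange(hsv,(174,150,70),(180,255,255))
    for c in cv2.findContours(m,0,1)[0]:
        if cv2.contourArea(c)>lo:
            r=cv2.minAreaRect(c); print('red',np.round(r[0]+r[1]+(r[2],),1),[np.round(onz(s,*p,z)[:2],4).tolist() for p in cv2.boxPoints(r)],np.round(onz(s,*r[0],z),4))
E
python3 - <<'E'
from h import *
s=wsnap('w1'); print(robot.observe()['ee_pos'],-np.array(s['R']).T@s['t'],np.round(s['R'],2).tolist()); reds(s,.188)
E
```

```text
[ 0.49721009 -0.11771134  0.30261602] [ 0.49778714 -0.03474392  0.44464617] [[1.0, 0.0, -0.0], [0.0, -0.95, 0.32], [-0.0, -0.32, -0.95]]
red [292.2 195.   18.5  36.5   3.6] [[0.5138, -0.1383], [0.515, -0.1073], [0.5296, -0.1082], [0.529, -0.1393]] [ 0.5219 -0.123   0.188 ]
red [242.5 194.5  37.   19.   90. ] [[0.4745, -0.1071], [0.4895, -0.1071], [0.4893, -0.1387], [0.4736, -0.1387]] [ 0.4817 -0.1226  0.188 ]
```

View pics/w1.png

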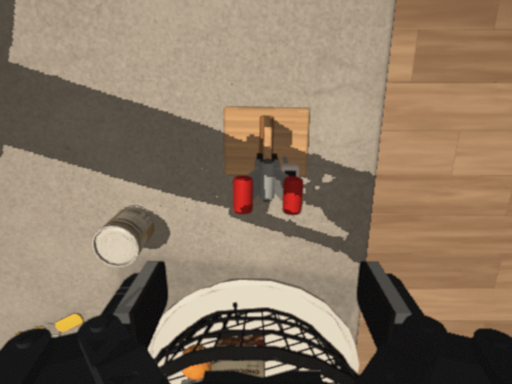

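The wrist view shows the rolls at (242,195) and (292,195), and the white head to the right (+x) at (290,168). The basket edge is at about (265,307). I'll check basket clearance before descending.

```bash
python3 - <<'E'
from h import *
a=load('t0');b=load('w1')
for z in(0,.05,.1,.15,.2,.25): print(z,np.round(onz(a,404,172,z)[:2],3),np.round(onz(b,265,307,z)[:2],3),'disc',np.round(onz(a,393,175,z)[:2],3),np.round(onz(b,265,281,z)[:2],3))
E
```

```text
0 [ 0.508 -0.358] [ 0.502 -0.375] disc [ 0.497 -0.322] [ 0.502 -0.327]
0.05 [ 0.495 -0.342] [ 0.502 -0.336] disc [ 0.484 -0.307] [ 0.502 -0.294]
0.1 [ 0.482 -0.326] [ 0.501 -0.298] disc [ 0.471 -0.293] [ 0.501 -0.261]
0.15 [ 0.469 -0.31 ] [ 0.501 -0.26 ] disc [ 0.459 -0.278] [ 0.501 -0.228]
0.2 [ 0.456 -0.294] [ 0.5   -0.222] disc [ 0.446 -0.264] [ 0.5   -0.196]
0.25 [ 0.443 -0.279] [ 0.5   -0.184] disc [ 0.433 -0.249] [ 0.5   -0.163]
```

play_rows:
  series:
    - [[0,0,0],[2.0,0.45,0.5],8.5]
    - [[0,0,0],[3.0,0,0],8.5]
    - [[0,0,0],[3.0,0,0],8.5]
    - [[0,0,0],[2.0,0,0],8.5]
    - [[0,0,0],[1.5,0,0],8.5]
    - [[0,0,0],[1.5,0,0],8.5]
    - [[0,0,0],[0,0,0],8.5]
    - [[0,0,0],[0,0,0],8.5]

```text
t: 3.75
ee_pos: [0.5019, -0.1232, 0.174]
tcp_rot: [0.5, 0.5, 0.5, -0.5]
force: [-0.3, 1.0, 0.7]
width: 0.085
```

```bash
python3 - <<'E'
from h import *
s=wsnap('w2'); print(robot.observe()['ee_pos']); reds(s,.188)
E
```

```text
[ 0.50211993 -0.12341564  0.17453211]
red [306.4 279.6  35.1  71.1   3.2] [[0.5137, -0.1416], [0.5144, -0.1052], [0.5294, -0.1061], [0.5299, -0.1427]] [ 0.5218 -0.1232  0.188 ]
red [215.5 278.5  71.   35.   90. ] [[0.4749, -0.1052], [0.4898, -0.1052], [0.4889, -0.1416], [0.4727, -0.1416]] [ 0.4816 -0.1227  0.188 ]
```

View pics/w2.png

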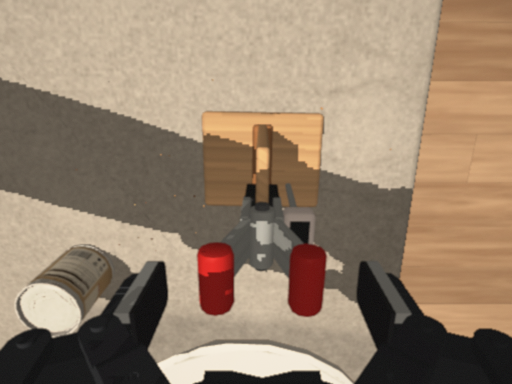

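play_rows:
  newtons: 40
  series:
    - [[0,0,0],[0,0,0],6.0]
    - [[0,0,0],[0,0,0],5.0]
    - [[0,0,0],[0,0,0],4.0]
    - [[0,0,0],[0,0,0],3.0]
    - [[0,0,0],[0,0,0],2.0]
    - [[0,0,0],[0,0,0],2.0]
    - [[0,0,0],[0,0,0],2.0]
    - [[0,0,0],[0,0,0],2.0]

```text
t: 4.6
ee_pos: [0.5017, -0.1235, 0.1732]
tcp_rot: [0.5, 0.5, 0.5, -0.5]
force: [1.4, 0.1, -1.3]
width: 0.03
```

play_rows:
  series:
    - [[0,0,0],[-0.8,0,0],2.0]
    - [[0,0,0],[-1.5,0,0],2.0]
    - [[0,0,0],[-2,0,0],2.0]
    - [[0,0,0],[-2,0,0],2.0]
    - [[0,0,0],[-2,0,0],2.0]
    - [[0,0,0],[-2,0,0],2.0]
    - [[0,0,0],[-2,0,0],2.0]
    - [[0,0,0],[-0.7,0,0],2.0]
    - [[0,0,0],[0,0,0],2.0]
    - [[0,0,0],[0,0,0],2.0]

```text
t: 5.6
ee_pos: [0.5017, -0.1235, 0.3028]
tcp_rot: [0.5, 0.5, 0.5, -0.5]
force: [0.5, 0.1, -2.0]
width: 0.0303
```

```bash
python3 - <<'E'
from h import *
print({k:robot.observe()[k] for k in('ee_pos','width','force','joint_pos')})
s=wsnap('w3'); 
a=snap('side','s3')['pixels'][:,:,::-1]
cv2.imwrite('pics/c3.png',np.hstack([s['pixels'][:,:,::-1][:,:],cv2.resize(a[100:260,200:320],(288,384),interpolation=2)]))
E
```

```text
{'ee_pos': array([ 0.5016551 , -0.12347313,  0.30281383]), 'width': 0.03025322875349875, 'force': array([ 0.53238148,  0.08535096, -2.03576116]), 'joint_pos': array([-3.07203973e-01, -1.05450974e-01,  1.29874928e+00,  1.69823550e-05,
        1.94878725e+00, -3.07476452e-01])}
```

View pics/c3.png

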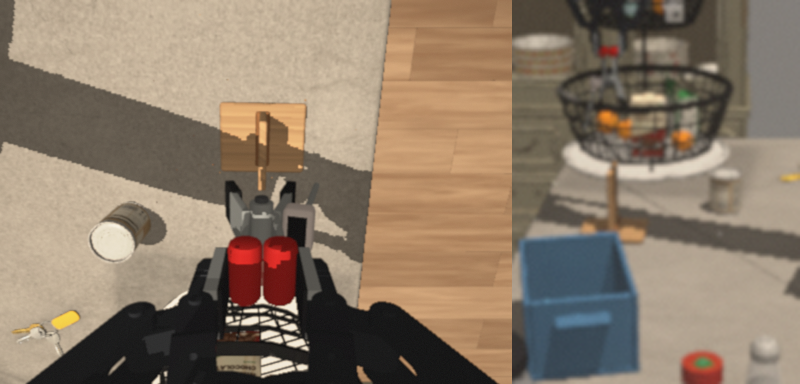

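play_rows:
  series:
    - [[-2,0,0],[0,0,-0.5],2.0]
    - [[-2,0,0],[0,-0.3,-1],2.0]
    - [[-3,0,0],[0,-0.4,-1.7],2.0]
    - [[-3,0,0],[0,-0.5,-2.4],2.0]
    - [[-3.4,0,0],[0,-0.5,-2.4],2.0]
    - [[0,0,0],[0,0,-2.4],2.0]
    - [[0,0,0],[0,0,-2.4],2.0]
    - [[0,0,0],[0,0,-2.4],2.0]
    - [[0,0,0],[0,0,-2.4],2.0]
    - [[0,0,0],[0,0,-2.4],2.0]

```text
t: 6.7
ee_pos: [0.4471, 0.0728, 0.3035]
tcp_rot: [0.556, 0.437, 0.556, -0.437]
force: [-0.5, 0.7, -0.5]
width: 0.0299
```

play_rows:
  series:
    - [[0,0,0],[0,0,-2.4],2.0]
    - [[0,0,0],[0,0,-2.4],2.0]
    - [[0,0,0],[0,0,-1.7],2.0]
    - [[0,0,0],[0,0,-1.0],2.0]
    - [[0,0,0],[0,0,-0.5],2.0]
    - [[0,0,0],[0,0,0],2.0]
    - [[0,0,0],[0,0,0],2.0]

```text
t: 7.4
ee_pos: [0.4298, 0.1482, 0.3033]
tcp_rot: [0.555, 0.438, 0.555, -0.438]
force: [-0.6, -0.0, -1.2]
width: 0.0299
```

play_rows:
  series:
    - [[0,0,0],[0,0.4,-0.6],2.0]
    - [[0,0,0],[0,0.8,-1.5],2.0]
    - [[0,0,0],[0,0.8,-2.2],2.0]
    - [[0,0,0],[0,0.6,-1.8],2.0]
    - [[0,0,0],[0,0.2,-0.9],2.0]
    - [[0,0,0],[0,0,0],2.0]
    - [[0,0,0],[0,0,0],2.0]

```text
t: 8.1
ee_pos: [0.4408, 0.2227, 0.3032]
tcp_rot: [0.555, 0.438, 0.555, -0.438]
force: [-0.4, -0.3, -1.5]
width: 0.0299
```

```bash
python3 - <<'E'
from h import *
print(robot.observe()['ee_pos'])
s=wsnap('w4'); reds(s,.323)
a=snap('side','s4')['pixels'][:,:,::-1]
cv2.imwrite('pics/c4.png',np.hstack([s['pixels'][:,:,::-1][:,:],cv2.resize(a[100:260,180:300],(288,384),interpolation=2)]))
E
```

```text
[0.44084111 0.22270132 0.30324693]
red [262. 270.  68.  70.  90.] [[0.4219, 0.2429], [0.4493, 0.2494], [0.458, 0.2179], [0.4284, 0.2108]] [0.4393 0.2308 0.323 ]
```

View pics/c4.png

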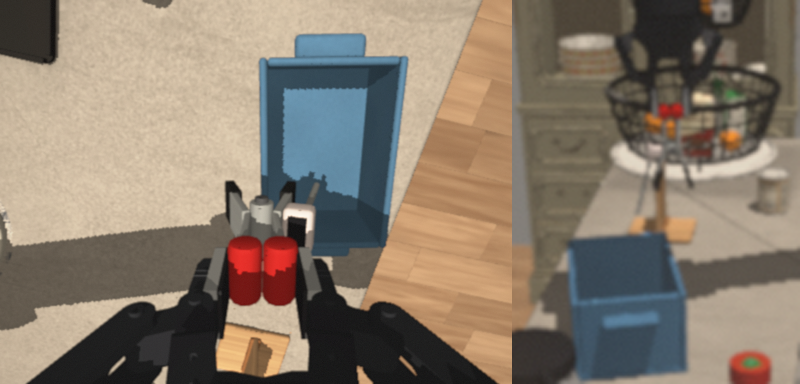

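The wrist view shows the clip open in the gripper. The near rim runs from (262,60) to about (262,190), almost in line with the clip. I'll measure the rim from its edge.

```bash
python3 - <<'E'
from h import *
s=load('w4'); hsv=cv2.cvtColor(s['pixels'][:,:,::-1].copy(),cv2.COLOR_BGR2HSV)
tcp=np.array([.4408,.2227])
h=np.radians(13.4);ey=np.array([np.cos(h),np.sin(h)]);ez=np.array([np.sin(h),-np.cos(h)])
m=cv2.inRange(hsv,(95,80,30),(122,255,255))
o=[];q=[]
for v in range(75,176,10):
    r=np.where(m[v,230:300]>0)[0]; u0=230+r[0]
    V=hsv[v,u0-2:u0+16,2]; k=u0-2+np.argmin(np.diff(V.astype(int))[3:])+3
    A=onz(s,u0-.5,v,.11)[:2];B=onz(s,k+.5,v,.11)[:2]
    o.append(A);q.append(B); print(v,u0,k,'outer',np.round([(A-tcp)@ey,(A-tcp)@ez],4),'inner',np.round((B-tcp)@ey,4))
for P in(o,q):
    l=cv2.fitLine(np.array(P,np.float32),cv2.DIST_HUBER,0,.01,.01).ravel(); print('dir',np.degrees(np.arctan2(l[1],l[0])))
# far-left corner
for p in((261,60),(405,58),(385,246)):
    A=onz(s,*p,.11)[:2]; print(p,A,(A-tcp)@ey,(A-tcp)@ez)
E
```

```text
75 260 265 outer [-0.002  -0.0873] inner 0.0036
85 261 265 outer [-0.0011 -0.0784] inner 0.0037
95 261 266 outer [-0.0011 -0.0693] inner 0.0047
105 261 266 outer [-0.0011 -0.06  ] inner 0.0047
115 261 266 outer [-0.0011 -0.0505] inner 0.0048
125 261 266 outer [-0.0011 -0.0409] inner 0.0048
135 261 266 outer [-0.0011 -0.031 ] inner 0.0048
145 261 266 outer [-0.0011 -0.021 ] inner 0.0049
155 262 266 outer [-0.0001 -0.0108] inner 0.0049
165 262 266 outer [-0.0001 -0.0004] inner 0.005
175 262 267 outer [-0.0001  0.0103] inner 0.0061
dir -75.73949
dir -75.7845
(261, 60) [0.41694505 0.32025511] -0.000597326744710476 -0.10042759414823223
(405, 58) [0.54631525 0.35290996] 0.13281857565486058 -0.10221216683240442
(385, 246) [0.59604608 0.1648287 ] 0.13760808575062664 0.09227375593816134
```

play_rows:
  series:
    - [[-0.9,0,0],[1.0,0.22,-0.4],2.0]
    - [[0,0,0],[2.0,0,0],2.0]
    - [[0,0,0],[2.0,0,0],2.0]
    - [[0,0,0],[2.0,0,0],2.0]
    - [[0,0,0],[1.5,0,0],2.0]
    - [[0,0,0],[1.0,0,0],2.0]
    - [[0,0,0],[0,0,0],2.0]
    - [[0,0,0],[0,0,0],2.0]

```text
t: 9.0
ee_pos: [0.4421, 0.2276, 0.2088]
tcp_rot: [0.559, 0.434, 0.558, -0.434]
force: [-0.2, -0.2, -1.4]
width: 0.0302
```

```bash
python3 - <<'E'
from h import *
o=robot.observe();print(o['ee_pos'],o['force'])
s=wsnap('w5')
a=snap('side','s5')['pixels'][:,:,::-1]
cv2.imwrite('pics/c5.png',np.hstack([s['pixels'][:,:,::-1][:,:],cv2.resize(a[140:270,190:288],(288,384),interpolation=2)]))
E
```

```text
[0.44212816 0.22759505 0.20883209] [-0.1520411  -0.23717545 -1.39628951]
```

View pics/c5.png

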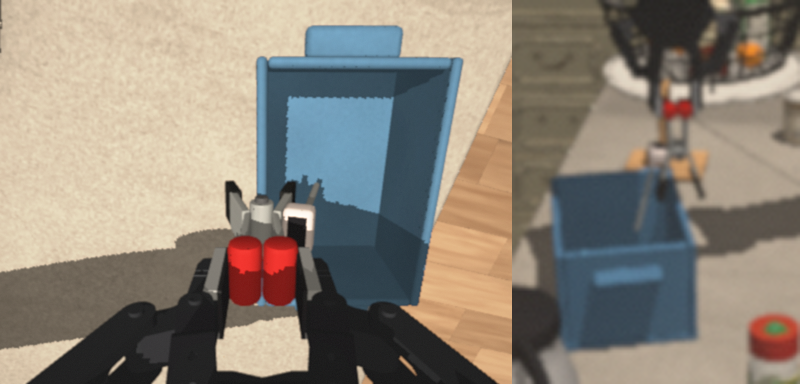

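The rim at column about 262 sits midway between the jaws (233 and 288), and the probe is over the inside of the dish. I'll descend.

play_rows:
  series:
    - [[0,0,0],[0.8,0,0],2.0]
    - [[0,0,0],[1.2,0,0],2.0]
    - [[0,0,0],[1.2,0,0],2.0]
    - [[0,0,0],[0.9,0,0],2.0]
    - [[0,0,0],[0.5,0,0],2.0]
    - [[0,0,0],[0,0,0],2.0]
    - [[0,0,0],[0,0,0],2.0]

```text
t: 9.8
ee_pos: [0.442, 0.2276, 0.1624]
tcp_rot: [0.558, 0.434, 0.558, -0.434]
force: [-0.1, 0.1, -0.7]
width: 0.0303
```

```bash
python3 - <<'E'
from h import *
o=robot.observe();print(o['ee_pos'],o['force'])
s=wsnap('w6')
a=snap('side','s6')['pixels'][:,:,::-1]
cv2.imwrite('pics/c6.png',np.hstack([s['pixels'][:,:,::-1][:,:],cv2.resize(a[140:270,190:288],(288,384),interpolation=2)]))
E
```

```text
[0.44202168 0.22760071 0.16242777] [-0.05656924  0.1486429  -0.66129739]
```

View pics/c6.png

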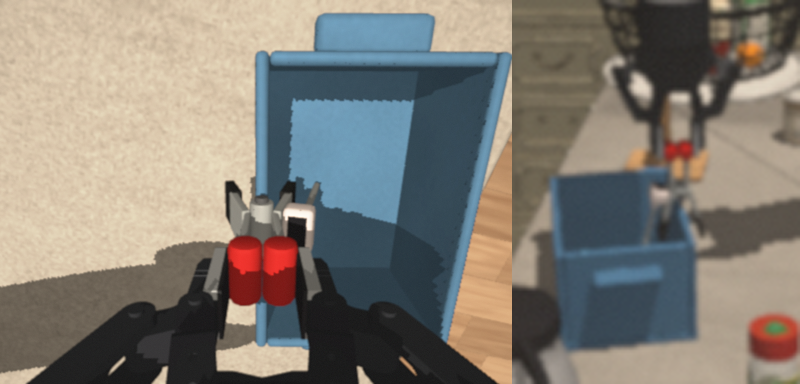

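The jaws straddle the wall, so I'll open gradually.

play_rows:
  newtons: 30
  series:
    - [[0,0,0],[0,0,0],3.4]
    - [[0,0,0],[0,0,0],3.9]
    - [[0,0,0],[0,0,0],4.4]
    - [[0,0,0],[0,0,0],4.9]
    - [[0,0,0],[0,0,0],5.4]
    - [[0,0,0],[0,0,0],6.0]
    - [[0,0,0],[0,0,0],7.5]
    - [[0,0,0],[0,0,0],8.5]
    - [[0,0,0],[0,0,0],8.5]
    - [[0,0,0],[0,0,0],8.5]

```text
t: 10.9
ee_pos: [0.442, 0.2276, 0.1623]
tcp_rot: [0.558, 0.434, 0.558, -0.434]
force: [-0.5, -0.3, -0.1]
width: 0.0849
```

```bash
python3 - <<'E'
from h import *
o=robot.observe();print(o['ee_pos'],o['force'],o['width'])
s=wsnap('w7'); reds(s,.178)
E
```

```text
[0.44198813 0.22758887 0.16234382] [-0.54740546 -0.26417235 -0.08278097] 0.08493372054050262
red [305.9 277.9  35.8  71.9   4.8] [[0.4565, 0.2145], [0.4492, 0.2499], [0.4641, 0.2523], [0.4727, 0.217]] [0.4604 0.2342 0.178 ]
red [215.  277.5  71.   36.   90. ] [[0.4111, 0.2395], [0.4258, 0.2433], [0.4337, 0.2083], [0.4178, 0.2042]] [0.422  0.2245 0.178 ]
```

View pics/w7.png

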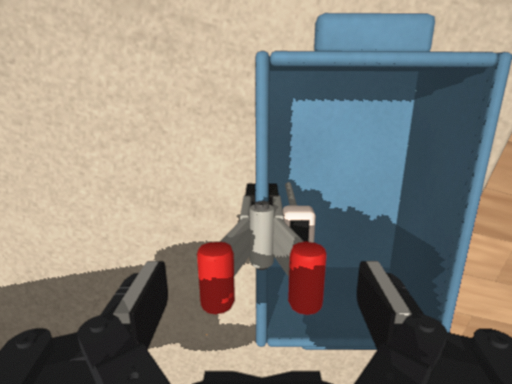

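The clip now grips the wall, with the rolls at (215,277) and (306,278) symmetric about the rim and free of the fingers. I'll retreat straight up.

play_rows:
  series:
    - [[0,0,0],[-1,0,0],8.5]
    - [[0,0,0],[-2,0,0],8.5]
    - [[0,0,0],[-3,0,0],8.5]
    - [[0,0,0],[-3,0,0],8.5]
    - [[0,0,0],[-3,0,0],8.5]
    - [[0,0,0],[-2,0,0],8.5]
    - [[0,0,0],[-1,0,0],8.5]
    - [[0,0,0],[0,0,0],8.5]
    - [[0,0,0],[0,0,0],8.5]
    - [[0,0,0],[0,0,0],8.5]

```text
t: 11.95
ee_pos: [0.4417, 0.2275, 0.3106]
tcp_rot: [0.558, 0.433, 0.559, -0.435]
force: [-0.3, 0.2, 0.3]
width: 0.0851
```

```bash
python3 - <<'E'
from h import *
s=wsnap('w8'); reds(s,.178)
a=snap('side','s8')
# roll height: intersect side-view red with wrist mid-point
im=a['pixels'][:,:,::-1].copy(); hsv=cv2.cvtColor(im,cv2.COLOR_BGR2HSV)
m=cv2.inRange(hsv,(0,150,70),(6,255,255))|cv2.inRange(hsv,(174,150,70),(180,255,255)); m[:140]=0;m[250:]=0;m[:,:190]=0;m[:,265:]=0
p=np.argwhere(m).mean(0)[::-1]; print(p)
for z in(.16,.17,.178,.185,.195): print(z,proj(a,(.441,.229,z)))
cv2.imwrite('pics/c8.png',np.hstack([s['pixels'][:,:,::-1],cv2.resize(im[140:270,190:288],(288,384),interpolation=2)]))
E
```

```text
red [239.5 181.   34.   17.   90. ] [[0.4125, 0.2369], [0.4263, 0.2404], [0.4334, 0.211], [0.4191, 0.2073]] [0.4228 0.2241 0.178 ]
red [285.2 181.1  17.7  36.4   4.6] [[0.4562, 0.2163], [0.4502, 0.2481], [0.4648, 0.2506], [0.4714, 0.2189]] [0.4606 0.2338 0.178 ]
[247.11764706 184.49019608]
0.16 [np.float64(245.55420796142133), np.float64(194.15774188978028)]
0.17 [np.float64(245.47468843418108), np.float64(191.16947853087348)]
0.178 [np.float64(245.41070148076523), np.float64(188.7649135771223)]
0.185 [np.float64(245.35443993378937), np.float64(186.65066157917704)]
0.195 [np.float64(245.27362075287178), np.float64(183.61355855034088)]
```

View pics/c8.png

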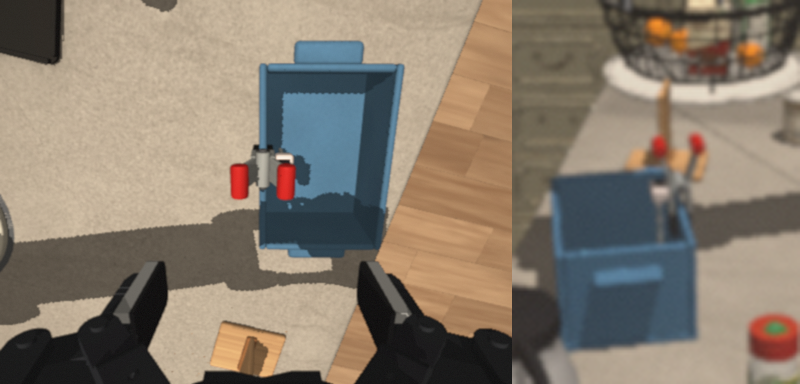

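The two readings of roll height disagreed. The averaged side mask (row 184) takes in red from the basket behind. The rolls in the side crop sit at about row 189, which gives z ≈ 0.178 m and a pin about 26 mm above the rim. The roll spacing in the wrist views agrees with this.

```bash
python3 -c "
from cell import robot
print(robot.observe()['force'],robot.observe()['t']); print(robot.sign_off())"
```

```text
[ 0.28024974 -0.27782233 -0.28058101] 12.05
the job is handed in; nothing more can be done
None
```

I clipped the thermometer onto the robot-side wall of the dish, close to its middle, with both jaws straddling the wall and the probe hanging inside. I then let go, drew the gripper straight up about 15 cm, and handed the job in at about 12 s.

- **Position:** in the last wrist and side pictures the rolls sit symmetric about the rim and square to it. I put the pin about 26 mm above the rim, so the jaw pads reach about 31 mm down the wall.
- **Contact:** the wrist force was near zero and the gripper was touching nothing.
- **Dish and bystanders:** the dish looked unmoved in the pictures I viewed. I never went near the jars or the tin, but I did not re-measure any of them at the end.
- **Checks that disagreed:** an automatic red mask in the side view put the handles about 1.4 cm higher, with the pin about 40 mm above the rim, which is still inside the limit. I think it caught red from the fruit basket behind. The rolls read directly in that picture and the roll spacing in the wrist views both supported the lower height.
- **Not measured:** I judged the jaw force and the joint angle only from how far apart the handles stood, about 39 mm against the 40 mm observed on the rest. The probe tip's depth follows from the pin height and was not measured either.

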